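# Fetch the screw jack from behind the parked saw fittings

## Robot

A 6-joint arm with a two-finger parallel gripper is mounted at the origin on the work surface. World frame = base frame: x ahead of the robot, y to its left, z up, the work surface at z = 0. Lengths are in m, angles in rad, forces in N, time in s.
With the tool pointing down it reaches from about 0.35 to 0.975 m from the base axis. Payload 4.9 kg.
Tool frame: the origin (TCP) lies at the very end of the fingers, on their centre line; the grasp point (between the pads) lies 19 mm behind it (ctrl.grip_point_offset is the distance from the TCP to the grasp point, in m); z points along the fingers, y is the line along which they close (so a half turn about z gives the same grasp; the last joint's range is limited). The gripper opens to 85 mm and grips with 20 to 120 N. Pads are 22 mm wide; open, the fingers measure 114 mm over their backs; the gripper's body (76 mm by 85 mm) begins 54 mm behind the grasp point. The pads swing forward as they close: fully open they stand 13 mm farther back than shut.
Start: joints at [-1.295, 0.053, 1.613, -0, 1.476, -0.119], TCP at [0.24, -0.577, 0.206] pointing down, gripper open.
Joint ranges: [-3.01, 3.01], [-1.01, 2.22], [0.06, 2.58], [-1.02, 4.17], [0.09, 2.62], [-3.14, 3.14]. Speed limits (rad/s): [2.57, 2.57, 3.14, 3.14, 3.14, 3.14].

## Interface

Orientations are given as a rotation vector (axis times angle).
In Python, from station import ctrl gives the robot as it stands.
- The arm moves only by the tool send_rows, never from a script. Its argument "rows" is a list of rows, each a list of 3 entries, a list of its own where there are three numbers: the finger opening in cm, from 0 to 8.54, then the shift along the tool's x, y, z in cm, then the turn about the tool's z in degrees. A call has 1 to 10 rows; each row shifts and turns the commanded pose from where the row before left it, along the tool's axes as they then stand; what a row does not reach is not made up. A row lasts 1/8 s, in which the tool goes at most 62.5 mm and 10.7 degrees, less where a joint would pass 70% of its speed; a pose out of reach is approached as far as the arm can. A call with a gripper value outside its range is refused whole. The fingers move at their own pace and stop on an object; "newtons" is the grip in N (left out, the last holds). Time passes only in rows, so rows that do not move let the fingers close. It gives the time, the measured TCP pose, the force, the opening and the grip force at its end, in the units of the state.
- ctrl.get_obs(): the state, without advancing time (a new reading comes with each control period).
- ctrl.get_image(name): name is "scene" or "top" or "wrist"; returns a dict with "frame" (400x640x3 uint8, red, green, blue), "range_z" (400x640 float32, m along the optical axis (not along the pixel's ray), 0 where there is no reading), "fx", "fy", "cx", "cy" (pixels), "k1" (the pictures are not rectified: a ray, as slopes to the right and down, at radius r is drawn at 1 + k1 r^2 times it, then the intrinsics apply), "cam_to_world" (4x4, takes a point from camera to world coordinates). Camera axes: x right, y down, z forward; pixel columns grow to the right and rows downward; lengths in m; the calibration is good to about 2 mm. A picture is of the moment at which its call begins.
- ctrl.finish_job(): hands the job in; it is judged then, once.
The state is a dict: "t": time; "q": joint angles; "dq": joint speeds; "effort": joint torques, N m; "tool_pos": TCP position; "tool_rot": TCP orientation; "contact_force": force on the tool from outside, world axes, zero at the start; "wrist_torque": the same for the moment, N m; "opening": finger opening in m; "grip_force": force on a finger pad.
Only numpy, scipy, OpenCV 4.12 (cv2) and the standard library are available. Lean on these libraries where they do the work, as an engineer would, in place of code of your own. Each camera call takes 0.05 s, during which the arm holds its last target. There are 200 camera calls.

## Task

The little steel screw jack in the white parking bay is hemmed in by the brass valve, the white stop post and the black limit switch: stand those three in the aluminium side tray, then fetch the jack and stand it in the middle of the black rubber pad on the white base plate. Only when the jack is there, put the valve, the post and the switch back in the bay, each standing on the very spot it came from. Keep everything upright; nothing may topple.

Things in the scene. Friction and masses are not known exactly. Their poses are not given: they have to be found in the camera images.
- valve: Brass coolant valve, standing, round about its vertical z axis, 112 mm tall, about 0.4 kg. Foot 48 mm diameter, 8 mm high; hexagonal body; plain round cap 40 mm diameter from 66 to 100 mm above the underside (grip here); 12 mm thick stem up to 112 mm. Origin: centre of its underside. Starts on one of the bay's three outer seats.
- post: White stop post with a steel nut and hex bolt on top, standing, round about its vertical z axis, 116 mm tall, about 0.4 kg. Foot 50 mm diameter, 10 mm high; plain white column 40 mm diameter from 10 to 92 mm above the underside (grip here); nut and bolt up to 26 mm across above. Origin: centre of its underside. Starts on one of the bay's three outer seats.
- switch: Black limit switch: standing box 44 mm (its x) by 34 mm (its y), 96 mm tall, grey cover on its -x face, round 22 mm cable gland on top up to 116 mm; 0.2 kg. Origin: centre of its underside, z up. Starts on one of the bay's three outer seats, its faces within 0.3 rad of the bay's axes; which way it faces afterwards does not matter.
- jack: Small steel screw jack, standing, round about its vertical z axis, 52 mm tall, 0.3 kg: foot 42 mm diameter, 6 mm high; round body 38 mm diameter from 10 to 34 mm above the underside (grip here); nut and hex bolt head 24 mm across above. Origin: centre of its underside. Starts on the bay's inner seat, between the other three.
- bay: Fixed white parking bay, origin under its centre at table height. Grey floor 200 (x) by 250 mm (y), top 8 mm up; back wall 55 mm high on +x, side walls 38 mm high on both y edges, open to -x. Dark discs mark the seats, x, y in mm: outer (-35,0), (20,66), (20,-66), shared out anew each start; inner (30,0). Things start within 3 mm of them. Two 11 mm high nuts lie at (-75,95), (-78,-85).
- tray: Fixed aluminium side tray, open on top, 290 mm (its x) by 120 mm (its y), walls 5 mm thick and 25 mm high, floor 5 mm thick: room for three things in a row along its x, 90 mm apart. Lies left or right of the bay, the base plate on the other side. Empty at the start. Origin: centre of its underside, at table height.
- plate: Fixed white cast base plate 170 mm (its x) by 115 mm (its y), 18 mm high, with a square black rubber pad 70 by 70 mm in its middle, the pad's top 22 mm above the table; four bolt heads at the corners up to 24 mm. Origin: directly below the pad's centre, at table height.
Things that resemble listed ones, but are neither listed nor needed, are in the scene too. Leave any orange look-alike of the jack alone.

How it is judged:
By the outcome, as a careful person would: the job done as asked, in the order asked, and still so for the second after the job is handed in, with the robot touching nothing.
It also fails if it takes over 144 s, if anything falls off the work surface, if the arm or the gripper's body presses on something with over 40 N, if the wrist force passes 120 N, or if a joint passes its speed limit or range.

## Working session

There is one attempt and no reset: what is moved stays moved. The work goes in short steps, Python scripts to look and compute and a tool call to move; the robot and the scene stay as the last step left them, time stands still between calls to the robot, and variables do not carry over. Pictures are saved under pics/ and viewed, at most 14 in all, crops included, and the job is handed in when it is done.

Besides the shell and the picture viewer there is one more tool, called after "Request:" as name(argument=value, ...) on one line, values as JSON. send_rows: Moves the arm, as the interface text tells. Its arguments: {"type":"object","properties":{"rows":{"type":"array","items":{"type":"array"}},"newtons":{"type":"number"}},"required":["rows"]}

```bash
mkdir -p pics; cat > h.py <<'E'
import numpy as np, cv2
from station import ctrl
from scipy.spatial.transform import Rotation as R
def shot(cam,name):
    d=ctrl.get_image(cam); np.save(f'pics/{name}.npy',d,allow_pickle=True)
    cv2.imwrite(f'pics/{name}.png',d['frame'][:,:,::-1]); return d
def load(name): return np.load(f'pics/{name}.npy',allow_pickle=True).item()
def ray(d,u,v):
    K=np.array([[d['fx'],0,d['cx']],[0,d['fy'],d['cy']],[0,0,1.]])
    p=cv2.undistortPoints(np.array([[[u,v]]],float),K,np.array([d['k1'],0,0,0,0.]))[0,0]
    return np.array([p[0],p[1],1.])
def pix(d,u,v,z=None):
    r=ray(d,u,v);T=np.array(d['cam_to_world'])
    if z is None: return T[:3,:3]@(r*d['range_z'][int(v),int(u)])+T[:3,3]
    w=T[:3,:3]@r; return T[:3,3]+w*(z-T[2,3])/w[2]
def cloud(d):
    h,w=d['range_z'].shape;K=np.array([[d['fx'],0,d['cx']],[0,d['fy'],d['cy']],[0,0,1.]])
    uv=np.stack(np.meshgrid(np.arange(w),np.arange(h)),-1).reshape(-1,1,2).astype(float)
    p=cv2.undistortPoints(uv,K,np.array([d['k1'],0,0,0,0.]))[:,0]
    P=np.c_[p,np.ones(len(p))]*d['range_z'].reshape(-1,1);T=np.array(d['cam_to_world'])
    return (P@T[:3,:3].T+T[:3,3]).reshape(h,w,3)
E
python3 - <<'E'
from h import *
for c in('top','scene'):
    d=shot(c,c+'0');print(c,np.round(d['cam_to_world'],3).tolist(),d['fx'],d['k1'])
o=ctrl.get_obs();print(o['tool_pos'],o['tool_rot'],R.from_rotvec(o['tool_rot']).as_matrix().round(3),o['t'])
E
```

```text
top [[-0.015, -0.991, 0.13, 0.443], [-1.0, 0.015, 0.002, -0.002], [-0.004, -0.13, -0.992, 0.816], [0.0, 0.0, 0.0, 1.0]] 370.48629463519416 -0.059185083606401415
scene [[0.763, 0.364, -0.534, 0.958], [0.646, -0.4, 0.65, -0.512], [0.024, -0.841, -0.54, 0.467], [0.0, 0.0, 0.0, 1.0]] 389.863771113596 -0.05979095190916784
[ 0.24021071 -0.576315    0.20466417] [-3.07871758e+00 -6.15782927e-01  2.91651285e-04] [[ 0.923  0.385 -0.001]
 [ 0.385 -0.923  0.002]
 [ 0.    -0.002 -1.   ]] 0.1
```

View pics/top0.png

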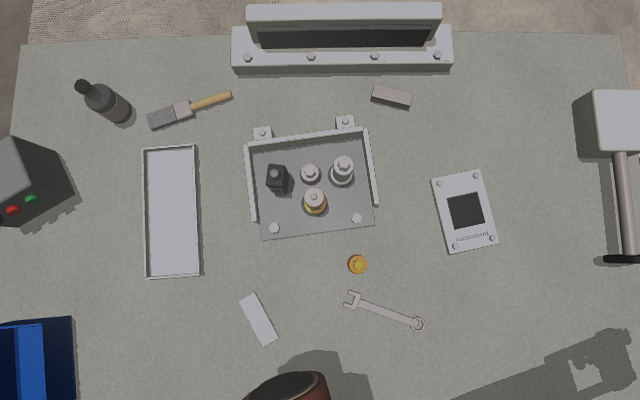

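View pics/scene0.png

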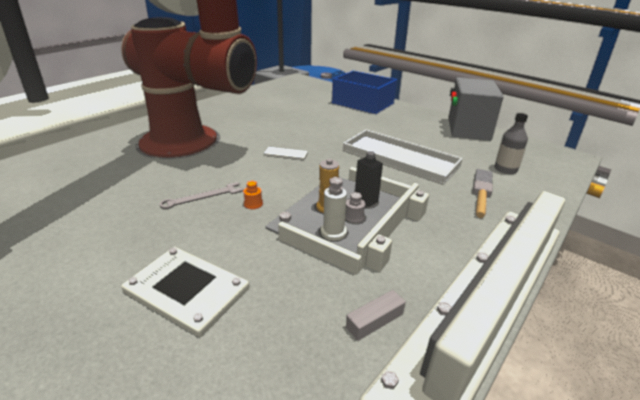

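Top view: the bay is centred near (312,182), with the switch (277,178), post (343,168), valve (315,200) and jack (311,174). The tray is at (172,212) and the pad at (465,211). Jack candidates are the grey one inside the bay (311,174) and the orange look-alike (357,265). The grey one on the inner seat fits the description. An enlarged crop will confirm it.

```bash
python3 - <<'E'
from h import *
d=load('top0');f=d['frame'][:,:,::-1]
c=cv2.resize(f[110:260,225:400],None,fx=4.5,fy=4.0*1.125,interpolation=cv2.INTER_CUBIC)
cv2.imwrite('pics/bay.png',c[:600,:800])
c=np.hstack([cv2.resize(f[130:290,130:210],None,fx=3.7,fy=3.7,interpolation=cv2.INTER_CUBIC),cv2.resize(f[155:265,415:510],None,fx=4.5,fy=3.7*160/110,interpolation=cv2.INTER_CUBIC)[:592]])
print(c.shape);cv2.imwrite('pics/tp.png',c)
C=cloud(d)
def blob(u,v,zmin,r=25):
    P=C[v-r:v+r,u-r:u+r].reshape(-1,3);P=P[P[:,2]>zmin];return P
for n,u,v in(('valve',315,200),('post',343,168),('switch',277,178),('jack',311,174)):
    for z0 in (.045,.07,.09,.1,.11):
        P=C[v-12:v+13,u-12:u+13].reshape(-1,3);P=P[(P[:,2]>z0)&(P[:,2]<z0+.03)]
        if len(P):print(n,z0,len(P),P.mean(0).round(4),P.min(0).round(3),P.max(0).round(3))
print('table',C[330,200],'pad',C[211,465],'tray',C[212,172],'bayfloor',C[228,290])
E
```

```text
(592, 724, 3)
valve 0.045 7 [0.5224 0.0119 0.0524] [0.52  0.003 0.047] [0.524 0.022 0.063]
valve 0.07 21 [0.5217 0.0131 0.09  ] [ 0.519 -0.003  0.079] [0.531 0.03  0.099]
valve 0.09 310 [0.5362 0.0148 0.111 ] [ 0.519 -0.004  0.094] [0.554 0.033 0.12 ]
valve 0.1 322 [0.5368 0.0148 0.1122] [ 0.519 -0.004  0.1  ] [0.554 0.033 0.122]
valve 0.11 275 [0.5377 0.015  0.113 ] [ 0.519 -0.003  0.11 ] [0.554 0.033 0.122]
post 0.045 48 [ 0.5863 -0.0401  0.0604] [ 0.582 -0.062  0.045] [ 0.598 -0.025  0.074]
post 0.07 91 [ 0.5913 -0.0408  0.0911] [ 0.582 -0.062  0.071] [ 0.619 -0.024  0.1  ]
post 0.09 214 [ 0.5971 -0.0429  0.1018] [ 0.582 -0.064  0.09 ] [ 0.619 -0.024  0.12 ]
post 0.1 267 [ 0.5995 -0.0435  0.1119] [ 0.583 -0.064  0.1  ] [ 0.619 -0.026  0.128]
post 0.11 120 [ 0.6007 -0.0438  0.1237] [ 0.59  -0.054  0.11 ] [ 0.613 -0.033  0.128]
switch 0.045 72 [0.5703 0.0837 0.0628] [0.557 0.071 0.045] [0.6   0.109 0.075]
switch 0.07 85 [0.5702 0.0836 0.0834] [0.557 0.071 0.07 ] [0.6   0.107 0.099]
switch 0.09 306 [0.5789 0.0885 0.105 ] [0.56  0.071 0.09 ] [0.601 0.109 0.119]
switch 0.1 350 [0.5801 0.0892 0.1095] [0.56  0.072 0.1  ] [0.601 0.109 0.127]
switch 0.11 104 [0.5819 0.0891 0.1206] [0.573 0.079 0.11 ] [0.594 0.101 0.127]
jack 0.045 106 [0.5989 0.0247 0.058 ] [0.59  0.01  0.045] [0.616 0.04  0.064]
table [ 0.26570316  0.26681811 -0.00345977] pad [ 0.51279982 -0.31026294  0.02363834] tray [0.52236867 0.3328867  0.00347432] bayfloor [0.48316997 0.06924338 0.00851136]
```

View pics/bay.png

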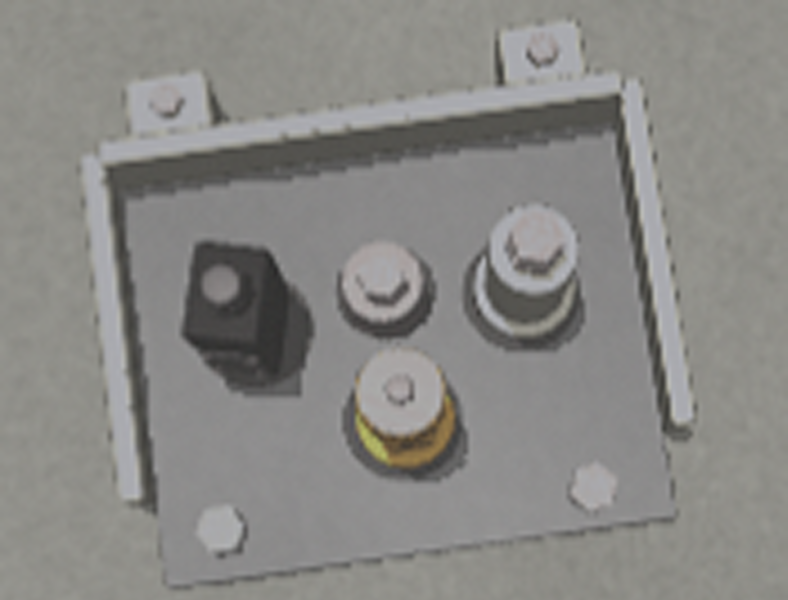

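View pics/tp.png

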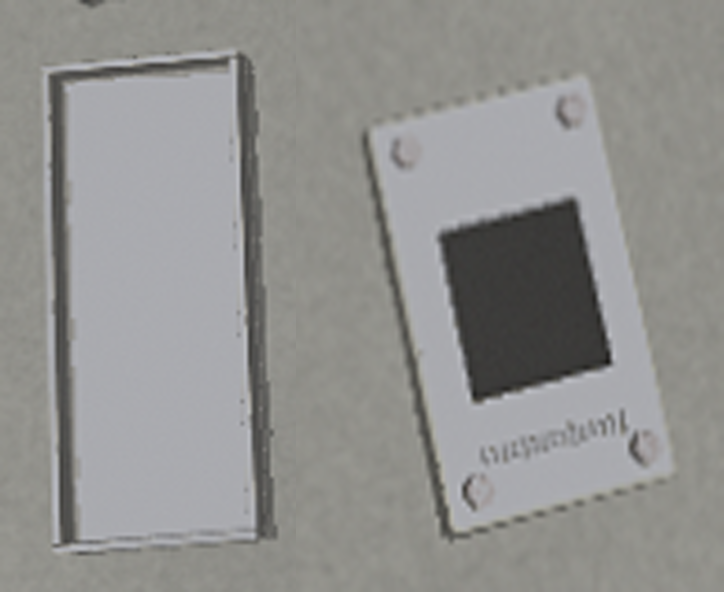

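```bash
python3 - <<'E'
from h import *
d=load('top0')
b=lambda x,y,z:pix(d,225+(x+.5)/4.5-.5,110+(y+.5)/4.5-.5,z)
t=lambda x,y,z:pix(d,130+(x+.5)/3.7-.5,130+(y+.5)/3.7-.5,z)
p=lambda x,y,z:pix(d,415+(x-296+.5)/4.5-.5,155+(y+.5)/(592/110)-.5,z)
P=np.round
L=b(165,585,.008);Rr=b(675,515,.008);e=L-Rr;print('front len',np.linalg.norm(e))
yaw=np.arctan2(-e[0],e[1]);c,s=np.cos(yaw),np.sin(yaw);M=np.array([[c,-s],[s,c]])
O=((L+Rr)/2)[:2]+M@[.1,0];print('bay',O,yaw)
for n,q in dict(outerF=(-35,0),L=(20,66),R=(20,-66),inner=(30,0)).items():print(n,P(O+M@(np.array(q)/1e3),4))
print('backwall L,R',b(100,150,.055),b(622,82,.055),'sideL',b(130,500,.038),b(683,425,.038))
print('exp', O+M@[.1,.125],O+M@[.1,-.125],O+M@[-.1,.125],O+M@[-.1,-.125])
print('valve',b(400.5,392,.108),b(400,388,.12),'post',b(532,250,.1),'jack',b(382,280,.05))
S=np.array([b(x,y,.104) for x,y in((198,242),(268,250),(256,349),(183,340))]);print('switch',S.mean(0),S.round(4))
T=np.array([t(x,y,.025) for x,y in((44,70),(238,53),(262,540),(54,548))]);print('tray',T.mean(0),T.round(4))
T=np.array([p(x,y,.022) for x,y in((440,232),(577,199),(611,362),(473,402))]);print('pad',T.mean(0),T.round(4))
E
```

```text
front len 0.24902396630238174
bay [0.57316302 0.02039868] 0.12098174218350177
outerF [0.5384 0.0162]
L [0.5851 0.0883]
R [ 0.601  -0.0427]
inner [0.6029 0.024 ]
backwall L,R [0.66214898 0.15622726 0.055     ] [ 0.69114902 -0.0906591   0.055     ] sideL [0.49807431 0.14358    0.038     ] [ 0.52939487 -0.1162209   0.038     ]
exp [0.65734623 0.15655369] [ 0.68751794 -0.09161896] [0.4588081  0.13241633] [ 0.48897981 -0.11575633]
valve [0.53770057 0.01464822 0.108     ] [0.53779237 0.01455589 0.12      ] post [ 0.60066387 -0.04355487  0.1       ] jack [0.59848098 0.02402245 0.05      ]
switch [0.58195189 0.0900064  0.104     ] [[0.6057 0.1024 0.104 ]
 [0.6016 0.0718 0.104 ]
 [0.558  0.0771 0.104 ]
 [0.5624 0.1088 0.104 ]]
tray [0.52466364 0.32959625 0.025     ] [[0.6632 0.3993 0.025 ]
 [0.671  0.2805 0.025 ]
 [0.3842 0.2583 0.025 ]
 [0.3802 0.3802 0.025 ]]
pad [ 0.51505032 -0.31239501  0.022     ] [[ 0.5426 -0.2722  0.022 ]
 [ 0.5551 -0.3405  0.022 ]
 [ 0.4886 -0.3526  0.022 ]
 [ 0.4739 -0.2843  0.022 ]]
```

```bash
cat >> h.py <<'E'
def go(x,y,z,yaw_deg=None,rel=None):
    """print turn (deg) then shift (cm, tool axes after the turn) from the present pose"""
    o=ctrl.get_obs();M=R.from_rotvec(o['tool_rot']).as_matrix();y0=np.degrees(np.arctan2(M[1,0],M[0,0]))
    turn=0 if yaw_deg is None else (y0-yaw_deg)
    M2=M@R.from_euler('z',turn,degrees=True).as_matrix()
    s=M2.T@(np.array([x,y,z])-o['tool_pos'])*100
    n=int(np.ceil(np.linalg.norm(s)/5.5));print('yaw',y0.round(2),'turn',round(turn,2),'shift',s.round(2),'n',n,'each',(s/n).round(3))
E
python3 - <<'E'
from h import *
go(.52,.02,.26,6.93)
E
```

```text
yaw 22.62 turn 15.69 shift [ 34.97 -55.83  -5.44] n 13 each [ 2.69  -4.295 -0.418]
```

Request:
send_rows(rows=[[8.5,[0,0,-2.7],7.85],[8.5,[0,0,-2.7],7.84],[8.5,[2.7,-4.3,0],0],[8.5,[2.7,-4.3,0],0],[8.5,[2.7,-4.3,0],0],[8.5,[2.7,-4.3,0],0],[8.5,[2.7,-4.3,0],0],[8.5,[2.7,-4.3,0],0],[8.5,[2.7,-4.3,0],0],[8.5,[2.7,-4.3,0],0]])

```text
t: 1.35
tool_pos: [0.4135, -0.2077, 0.2594]
tool_rot: [-3.136, -0.189, 0.0]
contact_force: [1.1, 0.4, -0.0]
opening: 0.085
grip_force: 0.0
```

Request:
send_rows(rows=[[8.5,[2.7,-4.3,0],0],[8.5,[2.7,-4.3,0],0],[8.5,[2.7,-4.3,0],0],[8.5,[0,0,0],0],[8.5,[0,0,0],0]])

```text
t: 1.98
tool_pos: [0.4778, -0.0716, 0.2594]
tool_rot: [3.136, 0.191, -0.001]
contact_force: [0.4, 0.5, 0.3]
opening: 0.0849
grip_force: 0.0
```

```bash
python3 - <<'E'
from h import *
d=shot('wrist','w0');print(np.round(d['cam_to_world'],3).tolist())
go(.52,.02,.26,6.93)
E
```

```text
[[0.121, -0.939, -0.323, 0.561], [-0.993, -0.115, -0.038, -0.062], [-0.002, 0.325, -0.946, 0.427], [0.0, 0.0, 0.0, 1.0]]
yaw 6.88 turn -0.05 shift [ 5.3  -8.63 -0.06] n 2 each [ 2.652 -4.317 -0.031]
```

View pics/w0.png

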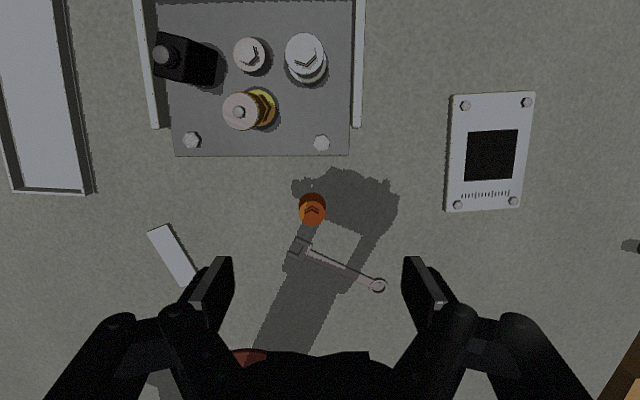

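Wrist view: valve cap at (240,111), post top at (305,52), jack at (251,54), pad at (491,155). I'll compare these with the top-camera estimates.

```bash
python3 - <<'E'
from h import *
d=load('w0')
print('valve',pix(d,240.5,111,.108),'post',pix(d,305.5,52.5,.1))
T=np.array([pix(d,u,v,.022) for u,v in((468,131),(518,129),(516,181),(464,179))]);print('pad',T.mean(0),T)
print('front',pix(d,175,157,.008),pix(d,349,156,.008))
C=cloud(d)
for n,(u,v),z0,z1 in(('valve',(240,111),.1,.113),('post',(305,52),.09,.106),('jack',(251,54),.03,.07),('switch',(170,52),.09,.11)):
    P=C[v-26:v+27,max(u-30,0):u+31].reshape(-1,3);P=P[(P[:,2]>z0)&(P[:,2]<z1)]
    print(n,len(P),P.mean(0).round(4),((P.min(0)+P.max(0))/2).round(4),np.ptp(P,0).round(3))
f=d['frame'][20:140,140:340,::-1];cv2.imwrite('pics/w0c.png',cv2.resize(f,None,fx=4,fy=4,interpolation=cv2.INTER_CUBIC))
go(.5377,.0146,.13,6.93)
E
```

```text
valve [0.53669268 0.01552377 0.108     ] post [ 0.60097692 -0.04489935  0.1       ]
pad [ 0.51394599 -0.31235734  0.022     ] [[ 0.54230564 -0.26927174  0.022     ]
 [ 0.55447994 -0.33826497  0.022     ]
 [ 0.48290417 -0.35971194  0.022     ]
 [ 0.47609421 -0.28218071  0.022     ]]
front [0.45457658 0.13176917 0.008     ] [ 0.4856107  -0.11602686  0.008     ]
valve 1048 [0.5373 0.0138 0.1103] [0.5364 0.0151 0.1066] [0.039 0.038 0.013]
post 778 [ 0.598  -0.0442  0.0998] [ 0.5999 -0.0432  0.0983] [0.04  0.04  0.015]
jack 903 [0.5975 0.0228 0.0483] [0.5982 0.0252 0.0464] [0.037 0.038 0.032]
switch 1175 [0.5828 0.0856 0.1028] [0.5831 0.0904 0.1   ] [0.044 0.038 0.02 ]
yaw 6.88 turn -0.05 shift [ 7.01 -7.89 12.94] n 4 each [ 1.752 -1.972  3.234]
```

View pics/w0c.png

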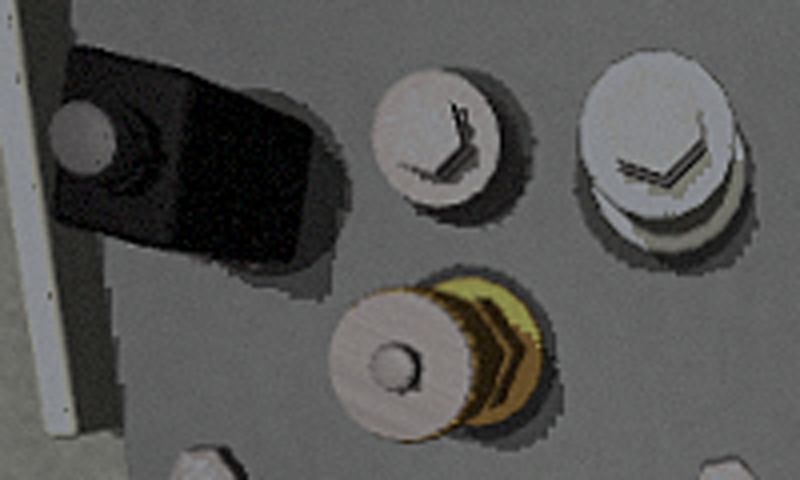

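Request:
send_rows(rows=[[7,[1.75,-1.97,0],0],[7,[1.75,-1.97,0],0],[7,[1.75,-1.97,0],0],[7,[1.7,-1.95,0],0],[7,[0,0,3.5],0],[7,[0,0,3.5],0],[7,[0,0,3],0],[7,[0,0,0],0],[7,[0,0,0],0]])

```text
t: 3.15
tool_pos: [0.5383, 0.0139, 0.1612]
tool_rot: [3.136, 0.187, 0.003]
contact_force: [0.3, 0.4, -0.3]
opening: 0.0699
grip_force: 0.0
```

```bash
python3 - <<'E'
from h import *
go(.537,.0148,.074,6.93)
E
```

```text
yaw 6.84 turn -0.09 shift [-0.14 -0.11  8.72] n 2 each [-0.068 -0.054  4.362]
```

Request:
send_rows(rows=[[7,[-0.14,-0.11,2.2],0],[7,[0,0,2.2],0],[7,[0,0,2.2],0],[7,[0,0,2.1],0],[7,[0,0,0],0],[7,[0,0,0],0]])

```text
t: 3.9
tool_pos: [0.5376, 0.0155, 0.075]
tool_rot: [3.135, 0.189, 0.005]
contact_force: [0.9, 0.4, -0.1]
opening: 0.0701
grip_force: 0.0
```

Request:
send_rows(rows=[[3,[0,0,0],0],[3,[0,0,0],0],[3,[0,0,0],0],[3,[0,0,0],0],[3,[0,0,0],0],[3,[0,0,0],0]], newtons=40)

```text
t: 4.65
tool_pos: [0.5372, 0.0158, 0.0744]
tool_rot: [3.136, 0.19, 0.004]
contact_force: [-2.3, 1.1, 6.2]
opening: 0.0377
grip_force: 39.7
```

Request:
send_rows(rows=[[3,[0,0,-1],0],[3,[0,0,-2],0],[3,[0,0,-3],0],[3,[0,0,-3],0],[3,[0,0,-3],0],[3,[0,0,-2],0],[3,[0,0,0],0]])

```text
t: 5.52
tool_pos: [0.5372, 0.0157, 0.2152]
tool_rot: [3.135, 0.19, 0.006]
contact_force: [0.2, -0.6, -3.5]
opening: 0.0377
grip_force: 40.6
```

```bash
python3 - <<'E'
from h import *
o=ctrl.get_obs();print(o['opening'],o['grip_force'],o['contact_force'])
go(.435,.323,.214)
E
```

```text
0.0377072021649247 40.63912510871887 [ 0.17509724 -0.60153007 -3.47084416]
yaw 6.93 turn 0 shift [ -6.44 -31.74   0.06] n 6 each [-1.073 -5.29   0.01 ]
```

Held (about 3.5 N of weight). Now to tray slot 3.

Request:
send_rows(rows=[[3,[-0.4,-2,0],0],[3,[-0.8,-3.9,0],0],[3,[-0.8,-3.9,0],0],[3,[-0.8,-3.9,0],0],[3,[-0.8,-3.9,0],0],[3,[-0.8,-3.9,0],0],[3,[-0.8,-3.9,0],0],[3,[-0.8,-3.9,0],0],[3,[-0.4,-2.4,0],0],[3,[0,0,0],0]])

```text
t: 6.78
tool_pos: [0.432, 0.3241, 0.2107]
tool_rot: [3.134, 0.195, -0.006]
contact_force: [0.3, 0.7, -4.1]
opening: 0.0376
grip_force: 41.0
```

```bash
python3 - <<'E'
from h import *
go(.435,.323,.0725)
E
```

```text
yaw 7.13 turn 0 shift [ 0.33  0.13 13.82] n 3 each [0.111 0.044 4.607]
```

Request:
send_rows(rows=[[3,[0.3,0.1,2],0],[3,[0,0,3],0],[3,[0,0,3],0],[3,[0,0,3],0],[3,[0,0,1.8],0],[3,[0,0,0.6],0],[3,[0,0,0.3],0],[3,[0,0,0],0],[3,[0,0,0],0]])

```text
t: 7.9
tool_pos: [0.4382, 0.3226, 0.077]
tool_rot: [-3.135, -0.19, -0.003]
contact_force: [0.2, -0.9, -3.6]
opening: 0.0379
grip_force: 41.0
```

Request:
send_rows(rows=[[3,[0,0,0.2],0],[3,[0,0,0.2],0],[3,[0,0,0],0],[3,[0,0,0],0]])

```text
t: 8.4
tool_pos: [0.4374, 0.3221, 0.0717]
tool_rot: [3.136, 0.19, -0.0]
contact_force: [0.4, -0.0, -2.9]
opening: 0.0379
grip_force: 41.1
```

Request:
send_rows(rows=[[3,[0,0,0.1],0],[3,[0,0,0],0],[3,[0,0,0],0]])

```text
t: 8.78
tool_pos: [0.4379, 0.3223, 0.0716]
tool_rot: [-3.135, -0.19, -0.001]
contact_force: [-0.7, -0.9, 2.1]
opening: 0.0375
grip_force: 41.6
```

Contact. Release, rise and move to the post.

Request:
send_rows(rows=[[7,[0,0,0],0],[7,[0,0,0],0],[7,[0,0,0],0],[7,[0,0,0],0],[7,[0,0,-2],0],[7,[0,0,-4],0],[7,[0,0,-4],0],[7,[0,0,0],0]])

```text
t: 9.78
tool_pos: [0.4403, 0.3238, 0.1774]
tool_rot: [-3.131, -0.19, -0.015]
contact_force: [-0.0, 1.0, 0.7]
opening: 0.0697
grip_force: 0.0
```

```bash
python3 - <<'E'
from h import *
go(.6005,-.044,.18,6.93)
E
```

```text
yaw 6.93 turn 0.0 shift [11.47 38.44 -0.3 ] n 8 each [ 1.433  4.805 -0.037]
```

Request:
send_rows(rows=[[7,[1.15,3.84,0],0],[7,[1.15,3.84,0],0],[7,[1.15,3.84,0],0],[7,[1.15,3.84,0],0],[7,[1.15,3.84,0],0],[7,[1.15,3.84,0],0],[7,[1.15,3.84,0],0],[7,[1.15,3.84,0],0],[7,[1.15,3.84,0],0],[7,[1.15,3.84,0],0]])

```text
t: 11.02
tool_pos: [0.5981, -0.0464, 0.1708]
tool_rot: [-3.136, -0.19, 0.001]
contact_force: [0.5, 0.4, 0.9]
opening: 0.07
grip_force: 0.0
```

Request:
send_rows(rows=[[7,[0,0,0],0],[7,[0,0,0],0]])

```text
t: 11.28
tool_pos: [0.5975, -0.0447, 0.1706]
tool_rot: [-3.135, -0.19, 0.001]
contact_force: [0.1, -0.2, -0.2]
opening: 0.0698
grip_force: 0.0
```

```bash
python3 - <<'E'
from h import *
go(.6005,-.044,.069,6.93)
E
```

```text
yaw 6.92 turn -0.01 shift [ 0.31 -0.03 10.16] n 2 each [ 0.157 -0.014  5.078]
```

Request:
send_rows(rows=[[7,[0.3,0,2],0],[7,[0,0,2.5],0],[7,[0,0,2.5],0],[7,[0,0,2.1],0],[7,[0,0,1.05],0],[7,[0,0,0],0],[7,[0,0,0],0]])

```text
t: 12.15
tool_pos: [0.6017, -0.0449, 0.0704]
tool_rot: [3.135, 0.19, 0.003]
contact_force: [-0.1, -0.1, 0.4]
opening: 0.0701
grip_force: 0.0
```

```bash
python3 - <<'E'
from h import *
go(.6005,-.044,.069,6.93)
E
```

```text
yaw 6.93 turn 0.0 shift [-0.11 -0.11  0.14] n 1 each [-0.113 -0.108  0.14 ]
```

Request:
send_rows(rows=[[7,[0,-0.05,0],0],[3,[0,0,0],0],[3,[0,0,0],0],[3,[0,0,0],0],[3,[0,0,0],0],[3,[0,0,0],0],[3,[0,0,0],0]])

```text
t: 13.02
tool_pos: [0.6014, -0.0442, 0.0702]
tool_rot: [-3.136, -0.19, -0.002]
contact_force: [-1.0, 1.9, 5.4]
opening: 0.0371
grip_force: 39.8
```

Request:
send_rows(rows=[[3,[0,0,-1],0],[3,[0,0,-2],0],[3,[0,0,-3],0],[3,[0,0,-3],0],[3,[0,0,-3],0],[3,[0,0,-2],0],[3,[0,0,0],0]])

```text
t: 13.9
tool_pos: [0.6019, -0.0446, 0.2117]
tool_rot: [3.135, 0.19, 0.006]
contact_force: [0.1, 0.1, -4.8]
opening: 0.0368
grip_force: 40.8
```

```bash
python3 - <<'E'
from h import *
go(.527,.3296,.208)
E
```

```text
yaw 6.93 turn 0 shift [ -2.93 -38.05   0.3 ] n 7 each [-0.418 -5.436  0.043]
```

Request:
send_rows(rows=[[3,[-0.3,-3.8,0],0],[3,[-0.3,-3.8,0],0],[3,[-0.3,-3.8,0],0],[3,[-0.3,-3.8,0],0],[3,[-0.3,-3.8,0],0],[3,[-0.3,-3.8,0],0],[3,[-0.3,-3.8,0],0],[3,[-0.3,-3.8,0],0],[3,[-0.3,-3.8,0],0],[3,[-0.3,-3.8,0],0]])

```text
t: 15.15
tool_pos: [0.5239, 0.33, 0.2069]
tool_rot: [3.134, 0.19, -0.005]
contact_force: [1.0, 0.3, -4.4]
opening: 0.0372
grip_force: 41.0
```

Request:
send_rows(rows=[[3,[0,0,2],0],[3,[0,0,3],0],[3,[0,0,3],0],[3,[0,0,3],0],[3,[0,0,1.8],0],[3,[0,0,0.4],0],[3,[0,0,0],0],[3,[0,0,0],0]])

```text
t: 16.15
tool_pos: [0.5264, 0.3298, 0.0791]
tool_rot: [-3.135, -0.19, -0.004]
contact_force: [0.1, -0.1, -4.3]
opening: 0.0368
grip_force: 41.1
```

Request:
send_rows(rows=[[3,[0,0,0.5],0],[3,[0,0,0.4],0],[3,[0,0,0.2],0],[3,[0,0,0],0],[3,[0,0,0],0]])

```text
t: 16.77
tool_pos: [0.5258, 0.3297, 0.0673]
tool_rot: [-3.135, -0.19, -0.002]
contact_force: [-1.0, -0.1, 1.0]
opening: 0.0367
grip_force: 42.0
```

Request:
send_rows(rows=[[7,[0,0,0],0],[7,[0,0,0],0],[7,[0,0,0],0],[7,[0,0,0],0],[7,[0,0,-2],0],[7,[0,0,-4],0],[7,[0,0,-4],0],[7,[0,0,-1],0],[7,[0,0,0],7.2],[7,[0,0,0],7.2]])

```text
t: 18.02
tool_pos: [0.525, 0.3292, 0.1763]
tool_rot: [3.134, -0.211, -0.001]
contact_force: [0.4, -0.5, -0.8]
opening: 0.07
grip_force: 0.0
```

```bash
python3 - <<'E'
from h import *
go(.582,.0902,.18,-7.5)
d=load('w0')
for u,v in((140+78/4,20+45/4),(140+182/4,20+72/4),(140+182/4,20+240/4),(140+58/4,20+218/4)):print(pix(d,u,v,.104))
E
```

```text
yaw -7.71 turn -0.21 shift [ 8.78 22.95 -0.37] n 5 each [ 1.755  4.59  -0.073]
[0.60456815 0.10091433 0.104     ]
[0.60083125 0.07466464 0.104     ]
[0.5610666  0.07463549 0.104     ]
[0.563186   0.10705549 0.104     ]
```

Request:
send_rows(rows=[[7,[1.46,3.83,0],0],[7,[1.46,3.83,0],0],[7,[1.46,3.83,0],0],[7,[1.46,3.83,0],0],[7,[1.46,3.83,0],0],[7,[1.46,3.8,0],0],[7,[0,0,0],0],[7,[0,0,0],0]])

```text
t: 19.02
tool_pos: [0.5818, 0.0907, 0.1759]
tool_rot: [-3.135, 0.205, 0.001]
contact_force: [-0.3, -0.5, -0.7]
opening: 0.07
grip_force: 0.0
```

```bash
python3 - <<'E'
from h import *
go(.582,.09,.069)
E
```

```text
yaw -7.48 turn 0 shift [ 0.04  0.07 10.69] n 2 each [0.018 0.035 5.347]
```

Request:
send_rows(rows=[[7,[0,0.05,2],0],[7,[0,0,2.5],0],[7,[0,0,2.5],0],[7,[0,0,2.4],0],[7,[0,0,1.2],0],[7,[0,0,0],0],[7,[0,0,0],0]])

```text
t: 19.9
tool_pos: [0.5828, 0.0901, 0.0712]
tool_rot: [-3.135, 0.204, -0.002]
contact_force: [-0.1, 0.3, 0.9]
opening: 0.0697
grip_force: 0.0
```

Request:
send_rows(rows=[[2.5,[0,0,0],0],[2.5,[0,0,0],0],[2.5,[0,0,0],0],[2.5,[0,0,0],0],[2.5,[0,0,0],0],[2.5,[0,0,0],0]])

```text
t: 20.65
tool_pos: [0.583, 0.09, 0.0715]
tool_rot: [-3.135, 0.205, -0.003]
contact_force: [0.6, 0.9, 6.2]
opening: 0.0323
grip_force: 40.5
```

Request:
send_rows(rows=[[2.5,[0,0,-1],0],[2.5,[0,0,-2],0],[2.5,[0,0,-3],0],[2.5,[0,0,-3],0],[2.5,[0,0,-3],0],[2.5,[0,0,-2],0],[2.5,[0,0,0],0]])

```text
t: 21.52
tool_pos: [0.5833, 0.0899, 0.2127]
tool_rot: [-3.135, 0.205, -0.006]
contact_force: [-0.7, 0.4, -3.0]
opening: 0.0323
grip_force: 40.1
```

```bash
python3 - <<'E'
from h import *
go(.6145,.3355,.208)
E
```

```text
yaw -7.47 turn 0 shift [ -0.1  -24.76   0.49] n 5 each [-0.019 -4.952  0.098]
```

Switch held (grasped at .583,.090,.0715). Carry it to slot 1.

Request:
send_rows(rows=[[2.5,[0,-3.54,0],0],[2.5,[0,-3.54,0],0],[2.5,[0,-3.54,0],0],[2.5,[0,-3.54,0],0],[2.5,[0,-3.54,0],0],[2.5,[0,-3.54,0],0],[2.5,[0,-3.54,0],0],[2.5,[0,0,0],0]])

```text
t: 22.52
tool_pos: [0.6131, 0.3373, 0.2075]
tool_rot: [3.134, -0.2, -0.006]
contact_force: [-0.3, -0.7, -2.1]
opening: 0.0325
grip_force: 40.5
```

Request:
send_rows(rows=[[2.5,[0,0,2],0],[2.5,[0,0,3],0],[2.5,[0,0,3],0],[2.5,[0,0,3],0],[2.5,[0,0,1.8],0],[2.5,[0,0,0.4],0],[2.5,[0,0,0],0],[2.5,[0,0,0],0]])

```text
t: 23.52
tool_pos: [0.6155, 0.3359, 0.0802]
tool_rot: [-3.134, 0.205, -0.004]
contact_force: [-0.2, 0.5, -2.2]
opening: 0.0326
grip_force: 40.5
```

Target z is about .0685.

Request:
send_rows(rows=[[2.5,[0,0,0.5],0],[2.5,[0,0,0.4],0],[2.5,[0,0,0.25],0],[2.5,[0,0,0],0],[2.5,[0,0,0],0]])

```text
t: 24.15
tool_pos: [0.615, 0.3358, 0.0685]
tool_rot: [-3.134, 0.205, -0.002]
contact_force: [-2.4, -0.4, 5.2]
opening: 0.0323
grip_force: 41.4
```

Request:
send_rows(rows=[[7,[0,0,0],0],[7,[0,0,0],0],[7,[0,0,0],0],[7,[0,0,0],0],[7,[0,0,-2],0],[7,[0,0,-4],0],[7,[0,0,-4],0],[7,[0,0,-2],0],[7,[0,0,0],-7.2],[7,[0,0,0],-7.2]])

```text
t: 25.4
tool_pos: [0.6144, 0.3355, 0.1874]
tool_rot: [-3.135, -0.196, -0.001]
contact_force: [0.5, -0.7, -0.8]
opening: 0.0699
grip_force: 0.0
```

```bash
python3 - <<'E'
from h import *
go(.55,.0245,.18,6.93)
E
```

```text
yaw 7.17 turn 0.24 shift [-10.14  30.1    0.73] n 6 each [-1.691  5.017  0.122]
```

Request:
send_rows(rows=[[7,[-1.27,3.76,0],0.24],[7,[-1.27,3.76,0],0],[7,[-1.27,3.76,0],0],[7,[-1.27,3.76,0],0],[7,[-1.27,3.76,0],0],[7,[-1.27,3.76,0],0],[7,[-1.27,3.76,0],0],[7,[-1.27,3.76,0],0],[7,[0,0,0],0],[7,[0,0,0],0]])

```text
t: 26.65
tool_pos: [0.5487, 0.0253, 0.1868]
tool_rot: [-3.136, -0.183, 0.0]
contact_force: [0.2, -0.2, -1.0]
opening: 0.0701
grip_force: 0.0
```

```bash
python3 - <<'E'
from h import *
d=shot('wrist','w1');go(.598,.0245,.013,6.93)
C=cloud(d);P=C.reshape(-1,3)
for a,b in((.036,.046),(.055,.068),(.03,.07)):
    Q=P[(P[:,2]>a)&(P[:,2]<b)&(abs(P[:,0]-.598)<.035)&(abs(P[:,1]-.0245)<.035)];print(len(Q),((Q.min(0)+Q.max(0))/2).round(4),np.ptp(Q,0).round(3))
E
```

```text
yaw 6.73 turn -0.2 shift [ 4.88  0.71 17.38] n 4 each [1.219 0.178 4.345]
664 [0.5982 0.025  0.0404] [0.038 0.037 0.008]
372 [0.5981 0.0251 0.0585] [0.021 0.022 0.007]
1076 [0.5982 0.025  0.0463] [0.038 0.037 0.031]
```

View pics/w1.png

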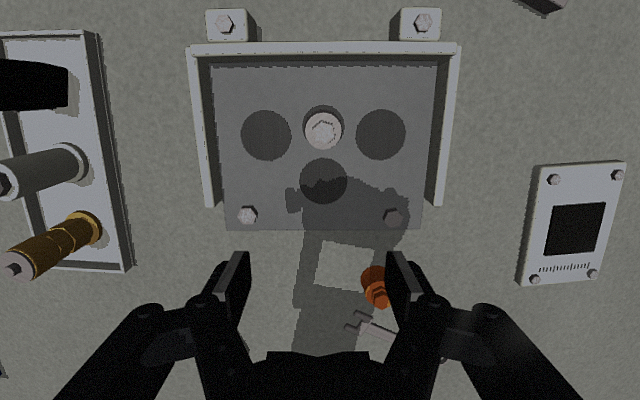

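The wrist view shows the three items standing in the tray and the jack alone in the bay at (323,130). The empty seat discs are at (266,135), (380,134) and (323,181).

```bash
python3 - <<'E'
from h import *
d=load('w1')
for u,v in((266,135),(380.5,134.5),(323.5,181)):print(pix(d,u,v,.008).round(4))
go(.598,.025,.013,6.93)
E
```

```text
[0.5825 0.0885 0.008 ]
[ 0.5985 -0.0422  0.008 ]
[0.5357 0.0161 0.008 ]
yaw 6.73 turn -0.2 shift [ 4.88  0.66 17.38] n 4 each [1.221 0.166 4.345]
```

Request:
send_rows(rows=[[7,[2.4,0.35,1],0],[7,[2.5,0.35,2],0],[7,[0,0,3],0],[7,[0,0,3],0],[7,[0,0,3],0],[7,[0,0,0],0],[7,[0,0,0],0]])

```text
t: 27.58
tool_pos: [0.599, 0.0243, 0.068]
tool_rot: [3.136, 0.185, 0.002]
contact_force: [1.0, 0.7, 0.1]
opening: 0.0699
grip_force: 0.0
```

```bash
python3 - <<'E'
from h import *
go(.598,.025,.013,6.93)
E
```

```text
yaw 6.75 turn -0.18 shift [-0.1  -0.08  5.5 ] n 2 each [-0.052 -0.04   2.749]
```

Request:
send_rows(rows=[[7,[-0.1,-0.08,2],0],[7,[0,0,2],0],[7,[0,0,1],0],[7,[0,0,0.4],0],[7,[0,0,0],0],[7,[0,0,0],0]])

```text
t: 28.32
tool_pos: [0.5977, 0.0243, 0.0135]
tool_rot: [3.136, 0.183, 0.002]
contact_force: [-0.5, -0.5, -0.2]
opening: 0.0699
grip_force: 0.0
```

Request:
send_rows(rows=[[3,[0,0,0],0],[3,[0,0,0],0],[3,[0,0,0],0],[3,[0,0,0],0],[3,[0,0,0],0],[3,[0,0,0],0]])

```text
t: 29.08
tool_pos: [0.5976, 0.0245, 0.0138]
tool_rot: [-3.136, -0.183, -0.001]
contact_force: [-0.9, 1.4, 5.5]
opening: 0.0342
grip_force: 39.5
```

Request:
send_rows(rows=[[3,[0,0,-1],0],[3,[0,0,-2],0],[3,[0,0,-3],0],[3,[0,0,-3],0],[3,[0,0,-2],0],[3,[0,0,0],0]])

```text
t: 29.82
tool_pos: [0.5986, 0.0242, 0.1254]
tool_rot: [3.136, 0.183, 0.007]
contact_force: [-0.1, -0.7, -3.1]
opening: 0.0339
grip_force: 40.2
```

```bash
python3 - <<'E'
from h import *
o=ctrl.get_obs();print(o['opening'],o['contact_force'])
d=load('w1')
T=np.array([pix(d,u,v,.022) for u,v in((550,204.5),(606.5,201.5),(602.5,255),(543,251.5))]);print('pad',T.mean(0),T.round(3))
go(.5145,-.3124,.125,6.93)
E
```

```text
0.03389811604330196 [-0.14309607 -0.69214947 -3.10838888]
pad [ 0.51520337 -0.31178256  0.022     ] [[ 0.543 -0.263  0.022]
 [ 0.556 -0.338  0.022]
 [ 0.483 -0.367  0.022]
 [ 0.479 -0.279  0.022]]
yaw 6.69 turn -0.24 shift [-1.241e+01  3.240e+01  2.000e-02] n 7 each [-1.773e+00  4.629e+00  2.000e-03]
```

Request:
send_rows(rows=[[3,[-1.24,3.24,0],0],[3,[-1.24,3.24,0],0],[3,[-1.24,3.24,0],0],[3,[-1.24,3.24,0],0],[3,[-1.24,3.24,0],0],[3,[-1.24,3.24,0],0],[3,[-1.24,3.24,0],0],[3,[-1.24,3.24,0],0],[3,[-1.24,3.24,0],0],[3,[-1.24,3.24,0],0]])

```text
t: 31.08
tool_pos: [0.5103, -0.3122, 0.1207]
tool_rot: [-3.134, -0.183, 0.004]
contact_force: [1.0, -0.2, -2.5]
opening: 0.0343
grip_force: 40.3
```

Request:
send_rows(rows=[[3,[0,0,1.5],0],[3,[0,0,2.5],0],[3,[0,0,2],0],[3,[0,0,1],0],[3,[0,0,0],0],[3,[0,0,0],0]])

```text
t: 31.82
tool_pos: [0.5124, -0.3122, 0.0538]
tool_rot: [3.135, 0.184, 0.002]
contact_force: [-0.6, -0.6, -2.3]
opening: 0.0343
grip_force: 40.4
```

```bash
python3 - <<'E'
from h import *
d=shot('top','t2');go(.5147,-.3122,.0278,6.93)
f=d['frame'][150:270,400:520,::-1];g=shot('wrist','w2')['frame'][200:400,210:430,::-1]
cv2.imwrite('pics/pl.png',np.hstack([cv2.resize(f,(400,400),interpolation=cv2.INTER_CUBIC),cv2.resize(g,(400,400))]))
E
```

```text
yaw 6.7 turn -0.23 shift [0.22 0.01 2.63] n 1 each [0.216 0.008 2.627]
```

View pics/pl.png

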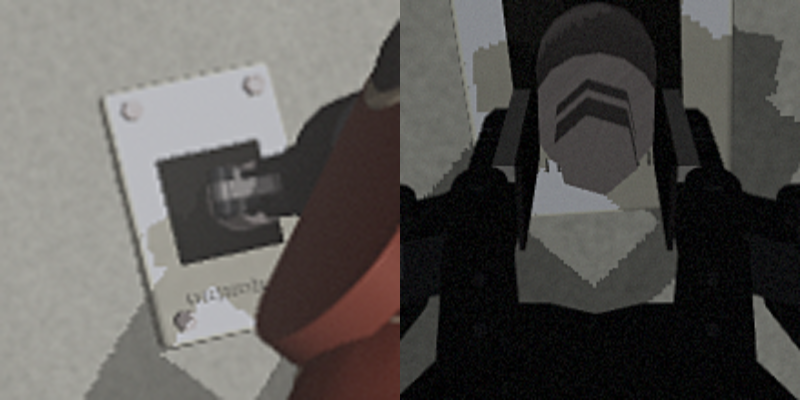

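The jack hangs over the pad, held straight. Lower it onto the pad.

Request:
send_rows(rows=[[3,[0.2,0,1],0],[3,[0,0,0.8],0],[3,[0,0,0.4],0],[3,[0,0,0.2],0],[3,[0,0,0],0],[3,[0,0,0],0]])

```text
t: 32.67
tool_pos: [0.5138, -0.3118, 0.0291]
tool_rot: [3.136, 0.183, 0.001]
contact_force: [-0.3, -0.7, -3.8]
opening: 0.0341
grip_force: 40.4
```

```bash
python3 - <<'E'
from h import *
go(.5147,-.3122,.0278,6.93)
E
```

```text
yaw 6.69 turn -0.24 shift [0.08 0.05 0.13] n 1 each [0.08 0.05 0.13]
```

Request:
send_rows(rows=[[3,[0.05,0,0.1],0],[3,[0,0,0.1],0],[3,[0,0,0],0],[3,[0,0,0],0]])

```text
t: 33.17
tool_pos: [0.5145, -0.3119, 0.0278]
tool_rot: [3.136, 0.183, 0.001]
contact_force: [-2.0, 1.7, 5.9]
opening: 0.034
grip_force: 42.2
```

Request:
send_rows(rows=[[7,[0,0,0],0],[7,[0,0,0],0],[7,[0,0,0],0],[7,[0,0,0],0],[7,[0,0,-2],0],[7,[0,0,-4],0],[7,[-3,0,-4],0],[7,[-3,0,-4],0],[7,[0,0,-1],0],[7,[0,0,0],0]])

```text
t: 34.42
tool_pos: [0.4553, -0.319, 0.1785]
tool_rot: [3.134, 0.183, 0.004]
contact_force: [0.3, 0.2, -0.1]
opening: 0.07
grip_force: 0.0
```

```bash
python3 - <<'E'
from h import *
d=shot('wrist','w3');C=cloud(d);P=C.reshape(-1,3)
Q=P[(P[:,2]>.035)&(P[:,2]<.085)&(np.hypot(P[:,0]-.5147,P[:,1]+.3122)<.035)];print(len(Q),((Q.min(0)+Q.max(0))/2).round(4),np.ptp(Q,0).round(3))
T=d['cam_to_world'];p=T[:3,:3].T@(np.array([.5147,-.3122,.03])-T[:3,3]);u=int(d['cx']+d['fx']*p[0]/p[2]);v=int(d['cy']+d['fy']*p[1]/p[2]);v0=max(v-80,0);u0=u-80;print(u0,v0)
cv2.imwrite('pics/w3c.png',cv2.resize(d['frame'][v0:v0+160,u0:u0+160,::-1],(592,592),interpolation=cv2.INTER_CUBIC))
E
```

```text
1270 [ 0.5156 -0.3123  0.0589] [0.038 0.037 0.034]
236 40
```

View pics/w3c.png

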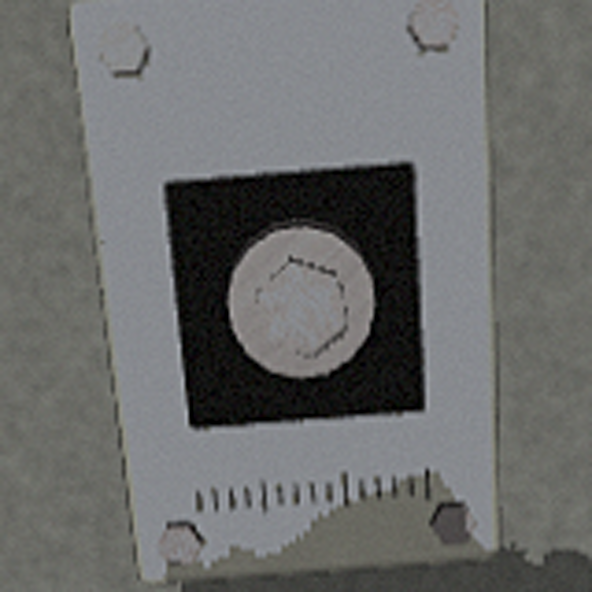

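```bash
python3 - <<'E'
from h import *
d=load('w3');q=lambda x,y,z:pix(d,236+(x+.5)/3.7-.5,40+(y+.5)/3.7-.5,z)
T=np.array([q(x,y,.022) for x,y in((166,183),(413,163),(425,410),(191,427))]);print(T.mean(0),T.round(4));print(q(301,302,.056))
go(.614,.336,.19,-7.5)
E
```

```text
[ 0.51400379 -0.31175427  0.022     ] [[ 0.5413 -0.2714  0.022 ]
 [ 0.5544 -0.3389  0.022 ]
 [ 0.4867 -0.3525  0.022 ]
 [ 0.4736 -0.2843  0.022 ]]
[ 0.51588011 -0.31222037  0.056     ]
yaw 6.7 turn 14.2 shift [  7.24 -66.96  -1.32] n 13 each [ 0.557 -5.15  -0.101]
```

The jack is within about 2 mm of the pad's centre and upright. Now return the items, the switch first.

Request:
send_rows(rows=[[7,[0,0,-1],7.1],[7,[0,0,0],7.1],[7,[0.45,-4.19,0],0],[7,[0.45,-4.19,0],0],[7,[0.45,-4.19,0],0],[7,[0.45,-4.19,0],0],[7,[0.45,-4.19,0],0],[7,[0.45,-4.19,0],0],[7,[0.45,-4.19,0],0],[7,[0.45,-4.19,0],0]])

```text
t: 35.72
tool_pos: [0.5335, 0.0111, 0.1844]
tool_rot: [-3.135, 0.204, 0.006]
contact_force: [1.0, -0.7, -0.2]
opening: 0.0703
grip_force: 0.0
```

Request:
send_rows(rows=[[7,[0.45,-4.19,0],0],[7,[0.45,-4.19,0],0],[7,[0.45,-4.19,0],0],[7,[0.45,-4.19,0],0],[7,[0.45,-4.19,0],0],[7,[0.45,-4.19,0],0],[7,[0.45,-4.19,0],0],[7,[0.45,-4.19,0],0],[7,[0,0,0],0],[7,[0,0,0],0]])

```text
t: 36.98
tool_pos: [0.6127, 0.3364, 0.1846]
tool_rot: [3.133, -0.205, -0.005]
contact_force: [0.0, -0.7, -0.5]
opening: 0.0699
grip_force: 0.0
```

```bash
python3 - <<'E'
from h import *
go(.615,.3358,.0685,-7.47)
E
```

```text
yaw -7.47 turn -0.0 shift [2.700e-01 1.000e-02 1.161e+01] n 3 each [9.000e-02 3.000e-03 3.869e+00]
```

Request:
send_rows(rows=[[7,[0.25,0,2.5],0],[7,[0,0,3],0],[7,[0,0,3],0],[7,[0,0,2],0],[7,[0,0,0.9],0],[7,[0,0,0],0],[7,[0,0,0],0]])

```text
t: 37.85
tool_pos: [0.617, 0.3367, 0.0745]
tool_rot: [-3.134, 0.206, -0.004]
contact_force: [1.2, 0.4, 0.0]
opening: 0.0699
grip_force: 0.0
```

Request:
send_rows(rows=[[2.5,[0,0,0],0],[2.5,[0,0,0],0],[2.5,[0,0,0],0],[2.5,[0,0,0],0],[2.5,[0,0,0],0],[2.5,[0,0,0],0]])

```text
t: 38.6
tool_pos: [0.6166, 0.3368, 0.074]
tool_rot: [-3.134, 0.206, -0.002]
contact_force: [-1.9, 0.9, 6.3]
opening: 0.0305
grip_force: 40.1
```

Request:
send_rows(rows=[[2.5,[0,0,-1],0],[2.5,[0,0,-2],0],[2.5,[0,0,-3],0],[2.5,[0,0,-3],0],[2.5,[0,0,-3],0],[2.5,[0,0,-2],0],[2.5,[0,0,0],0]])

```text
t: 39.48
tool_pos: [0.6171, 0.3367, 0.2156]
tool_rot: [-3.133, 0.206, -0.006]
contact_force: [-0.1, 0.3, -2.1]
opening: 0.0303
grip_force: 39.9
```

```bash
python3 - <<'E'
from h import *
go(.583,.09,.21,-7.5)
E
```

```text
yaw -7.51 turn -0.01 shift [-0.16 24.91  0.51] n 5 each [-0.033  4.982  0.102]
```

Request:
send_rows(rows=[[2.5,[0,3.56,0],0],[2.5,[0,3.56,0],0],[2.5,[0,3.56,0],0],[2.5,[0,3.56,0],0],[2.5,[0,3.56,0],0],[2.5,[0,3.56,0],0],[2.5,[0,3.56,0],0],[2.5,[0,0,0],0],[2.5,[0,0,0],0]])

```text
t: 40.6
tool_pos: [0.5829, 0.0896, 0.2115]
tool_rot: [-3.134, 0.206, 0.003]
contact_force: [-0.1, 0.5, -2.6]
opening: 0.0305
grip_force: 40.1
```

Request:
send_rows(rows=[[2.5,[0,0,2],0],[2.5,[0,0,3],0],[2.5,[0,0,3],0],[2.5,[0,0,2.5],0],[2.5,[0,0,1.3],0],[2.5,[0,0,0],0],[2.5,[0,0,0],0]])

```text
t: 41.48
tool_pos: [0.5843, 0.0895, 0.0959]
tool_rot: [-3.135, 0.205, -0.003]
contact_force: [0.6, 0.1, -2.0]
opening: 0.0302
grip_force: 40.1
```

```bash
python3 - <<'E'
from h import *
go(.5846,.09,.077,-7.5)
E
```

```text
yaw -7.49 turn 0.01 shift [ 0.02 -0.05  1.89] n 1 each [ 0.019 -0.048  1.887]
```

Request:
send_rows(rows=[[2.5,[0,0,0.8],0],[2.5,[0,-0.05,0.6],0],[2.5,[0,0,0.4],0],[2.5,[0,0,0.15],0],[2.5,[0,0,0],0],[2.5,[0,0,0],0]])

```text
t: 42.22
tool_pos: [0.5846, 0.0899, 0.0771]
tool_rot: [-3.134, 0.206, -0.004]
contact_force: [-1.6, 0.7, 5.4]
opening: 0.0298
grip_force: 43.9
```

Request:
send_rows(rows=[[7,[0,0,0],0],[7,[0,0,0],0],[7,[0,0,0],0],[7,[0,0,0],0],[7,[0,0,-2],0],[7,[0,0,-4],0],[7,[0,0,-4],0],[7,[0,0,-1.5],0],[7,[0,0,0],-7.2],[7,[0,0,0],-7.2]])

```text
t: 43.48
tool_pos: [0.5833, 0.0898, 0.1902]
tool_rot: [-3.135, -0.195, 0.001]
contact_force: [-0.1, -1.3, 0.7]
opening: 0.0702
grip_force: 0.0
```

```bash
python3 - <<'E'
from h import *
go(.5258,.3297,.19,6.93)
E
```

```text
yaw 7.12 turn 0.19 shift [ -2.81 -24.51   0.03] n 5 each [-0.562 -4.903  0.005]
```

Request:
send_rows(rows=[[7,[-0.4,-3.5,0],0.2],[7,[-0.4,-3.5,0],0],[7,[-0.4,-3.5,0],0],[7,[-0.4,-3.5,0],0],[7,[-0.4,-3.5,0],0],[7,[-0.4,-3.5,0],0],[7,[-0.4,-3.5,0],0],[7,[0,0,0],0],[7,[0,0,0],0]])

```text
t: 44.6
tool_pos: [0.5269, 0.3292, 0.1898]
tool_rot: [3.135, 0.183, -0.001]
contact_force: [1.2, 0.0, -0.2]
opening: 0.0704
grip_force: 0.0
```

```bash
python3 - <<'E'
from h import *
go(.5258,.3297,.068,6.93)
E
```

```text
yaw 6.69 turn -0.24 shift [-0.09 -0.07 12.18] n 3 each [-0.032 -0.023  4.06 ]
```

Request:
send_rows(rows=[[7,[-0.1,-0.1,2.5],-0.2],[7,[0,0,3],0],[7,[0,0,3],0],[7,[0,0,2.4],0],[7,[0,0,1.2],0],[7,[0,0,0],0],[7,[0,0,0],0]])

```text
t: 45.48
tool_pos: [0.527, 0.3308, 0.0707]
tool_rot: [-3.135, -0.188, -0.003]
contact_force: [-0.1, 0.6, 0.2]
opening: 0.0702
grip_force: 0.0
```

Request:
send_rows(rows=[[3,[0,0,0],0],[3,[0,0,0],0],[3,[0,0,0],0],[3,[0,0,0],0],[3,[0,0,0],0],[3,[0,0,0],0]])

```text
t: 46.22
tool_pos: [0.527, 0.3312, 0.0711]
tool_rot: [-3.135, -0.189, -0.004]
contact_force: [0.4, -1.2, 6.2]
opening: 0.0302
grip_force: 2.9
```

Request:
send_rows(rows=[[3,[0,0,-1],0],[3,[0,0,-2],0],[3,[0,0,-3],0],[3,[0,0,-3],0],[3,[0,0,-3],0],[3,[0,0,-2],0],[3,[0,0,0],0]])

```text
t: 47.1
tool_pos: [0.527, 0.3312, 0.2121]
tool_rot: [-3.134, -0.189, -0.006]
contact_force: [-0.3, -0.3, -0.2]
opening: 0.0301
grip_force: 0.0
```

```bash
python3 - <<'E'
from h import *
go(.6014,-.0442,.21,6.93)
E
```

```text
yaw 6.89 turn -0.04 shift [ 2.85 38.16  0.17] n 7 each [0.408 5.452 0.024]
```

Missed grip: the fingers shut to 30 mm without force. Look before acting.

```bash
python3 - <<'E'
from h import *
d=shot('scene','s4');e=shot('wrist','w4')
cv2.imwrite('pics/s4c.png',np.vstack([cv2.resize(d['frame'][110:240,220:480,::-1],(640,320),interpolation=cv2.INTER_CUBIC),cv2.resize(e['frame'][120:400,:,::-1],(640,280))]))
P=cloud(e).reshape(-1,3);Q=P[(P[:,2]>.03)&(P[:,2]<.15)&(np.hypot(P[:,0]-.526,P[:,1]-.33)<.06)]
if len(Q):print(Q.min(0),Q.max(0))
P=cloud(d).reshape(-1,3)
for z0 in(.03,.05,.07,.09,.1,.11):
  Q=P[(P[:,2]>z0)&(P[:,2]<z0+.01)&(np.hypot(P[:,0]-.526,P[:,1]-.33)<.05)]
  if len(Q):print(z0,len(Q),Q.min(0).round(3),Q.max(0).round(3))
E
```

```text
[0.50756053 0.31044495 0.03011007] [0.54362857 0.35038844 0.12265133]
0.03 54 [0.512 0.308 0.03 ] [0.546 0.341 0.04 ]
0.05 56 [0.511 0.309 0.05 ] [0.546 0.341 0.06 ]
0.07 60 [0.513 0.308 0.071] [0.546 0.337 0.08 ]
0.09 87 [0.506 0.309 0.09 ] [0.547 0.35  0.1  ]
0.1 48 [0.514 0.317 0.1  ] [0.538 0.341 0.109]
0.11 30 [0.515 0.318 0.11 ] [0.537 0.341 0.12 ]
```

View pics/s4c.png

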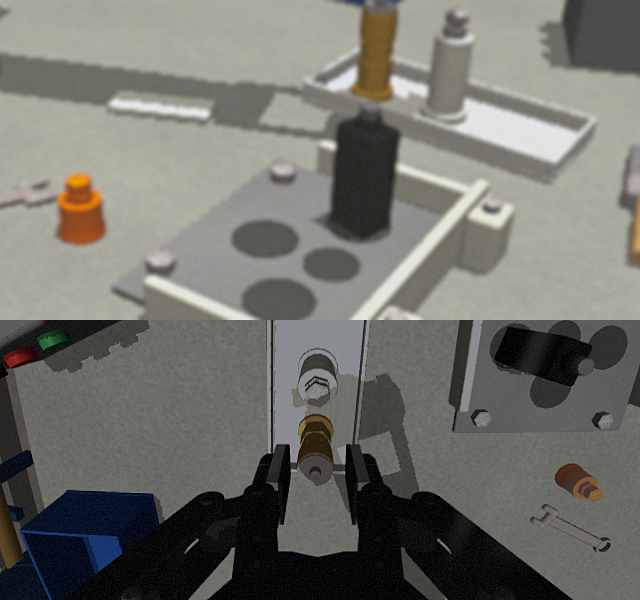

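The post still stands upright at about (.5265,.330). The pads only caught its upper rim because they sit farther back when part open, so I'll re-grip lower.

Request:
send_rows(rows=[[7,[-0.05,0.1,0],0],[7,[0,0,0],0],[7,[0,0,3],0],[7,[0,0,3],0],[7,[0,0,3],0],[7,[0,0,3],0],[7,[0,0,2.2],0],[7,[0,0,1.2],0],[7,[0,0,0],0],[7,[0,0,0],0]])

```text
t: 48.45
tool_pos: [0.5265, 0.3301, 0.0567]
tool_rot: [-3.135, -0.189, -0.003]
contact_force: [1.5, -0.5, -0.4]
opening: 0.0699
grip_force: 0.0
```

Request:
send_rows(rows=[[3,[0,0,0],0],[3,[0,0,0],0],[3,[0,0,0],0],[3,[0,0,0],0],[3,[0,0,0],0],[3,[0,0,0],0]])

```text
t: 49.2
tool_pos: [0.5264, 0.3302, 0.0567]
tool_rot: [-3.135, -0.189, -0.003]
contact_force: [-1.0, 1.4, 5.6]
opening: 0.0388
grip_force: 40.3
```

Request:
send_rows(rows=[[3,[0,0,-1],0],[3,[0,0,-2],0],[3,[0,0,-3],0],[3,[0,0,-3],0],[3,[0,0,-3],0],[3,[0,0,-2.5],0],[3,[0,0,0],0]])

```text
t: 50.08
tool_pos: [0.527, 0.3302, 0.2038]
tool_rot: [-3.134, -0.189, -0.009]
contact_force: [-0.2, 0.2, -4.3]
opening: 0.0385
grip_force: 41.1
```

```bash
python3 - <<'E'
from h import *
go(.6012,-.0442,.205,6.93)
E
```

```text
yaw 6.89 turn -0.04 shift [ 2.85 38.06 -0.17] n 7 each [ 0.407  5.438 -0.025]
```

Request:
send_rows(rows=[[3,[0,0,-2],0],[3,[0.32,4.23,0],0],[3,[0.32,4.23,0],0],[3,[0.32,4.23,0],0],[3,[0.32,4.23,0],0],[3,[0.32,4.23,0],0],[3,[0.32,4.23,0],0],[3,[0.32,4.23,0],0],[3,[0.32,4.23,0],0],[3,[0.32,4.23,0],0]])

```text
t: 51.32
tool_pos: [0.5994, -0.0461, 0.2198]
tool_rot: [-3.135, -0.189, 0.002]
contact_force: [1.0, 0.6, -4.9]
opening: 0.0381
grip_force: 41.5
```

Request:
send_rows(rows=[[3,[0,0,0],0],[3,[0,0,3],0],[3,[0,0,3],0],[3,[0,0,3],0],[3,[0,0,3],0],[3,[0,0,1.8],0],[3,[0,0,0],0],[3,[0,0,0],0]])

```text
t: 52.32
tool_pos: [0.6009, -0.0449, 0.0838]
tool_rot: [3.135, 0.189, 0.003]
contact_force: [-0.4, -0.2, -4.4]
opening: 0.0382
grip_force: 41.9
```

```bash
python3 - <<'E'
from h import *
go(.6012,-.0442,.0597,6.93)
E
```

```text
yaw 6.9 turn -0.03 shift [ 0.04 -0.06  2.41] n 1 each [ 0.035 -0.063  2.411]
```

Request:
send_rows(rows=[[3,[0,-0.05,1],0],[3,[0,0,0.8],0],[3,[0,0,0.4],0],[3,[0,0,0.15],0],[3,[0,0,0],0],[3,[0,0,0],0]])

```text
t: 53.08
tool_pos: [0.6003, -0.0442, 0.0599]
tool_rot: [-3.136, -0.189, -0.002]
contact_force: [-3.3, 1.4, 5.2]
opening: 0.0382
grip_force: 42.8
```

Contact. Release, rise and go for the valve.

Request:
send_rows(rows=[[7,[0,0,0],0],[7,[0,0,0],0],[7,[0,0,0],0],[7,[0,0,0],0],[7,[0,0,-2],0],[7,[0,0,-4],0],[7,[0,0,-4],0],[7,[0,0,-3.5],0],[7,[0,0,0],0]])

```text
t: 54.2
tool_pos: [0.6025, -0.0448, 0.2]
tool_rot: [3.133, 0.189, 0.015]
contact_force: [-0.1, 0.2, -0.9]
opening: 0.0702
grip_force: 0.0
```

```bash
python3 - <<'E'
from h import *
go(.4379,.3225,.19,6.93)
E
```

```text
yaw 6.9 turn -0.03 shift [-11.92 -38.46   0.77] n 8 each [-1.49  -4.807  0.096]
```

Request:
send_rows(rows=[[7,[-1.19,-3.85,0],0],[7,[-1.19,-3.85,0],0],[7,[-1.19,-3.85,0],0],[7,[-1.19,-3.85,0],0],[7,[-1.19,-3.85,0],0],[7,[-1.19,-3.85,0],0],[7,[-1.19,-3.85,0],0],[7,[-1.19,-3.85,0],0],[7,[-1.19,-3.85,0],0],[7,[-1.19,-3.85,0],0]])

```text
t: 55.45
tool_pos: [0.4343, 0.3244, 0.1931]
tool_rot: [3.135, 0.189, -0.001]
contact_force: [0.5, 0.9, -0.1]
opening: 0.0697
grip_force: 0.0
```

Request:
send_rows(rows=[[7,[0,0,0],0],[7,[0,0,2.5],0],[7,[0,0,2.5],0],[7,[0,0,0],0],[7,[0,0,0],0]])

```text
t: 56.08
tool_pos: [0.436, 0.3232, 0.1446]
tool_rot: [-3.136, -0.188, -0.001]
contact_force: [0.4, 1.5, 0.2]
opening: 0.0702
grip_force: 0.0
```

```bash
python3 - <<'E'
from h import *
go(.4379,.3225,.068,6.93)
e=shot('top','t5');d=load('top0')
for n,u,v in(('post',343,168),('switch',277,178)):
  for q in(d,e):
    P=cloud(q)[v-16:v+17,u-16:u+17].reshape(-1,3);P=P[(P[:,2]>.085)&(P[:,2]<.14)];print(n,len(P),((P.min(0)+P.max(0))/2).round(4),P.mean(0).round(4))
  a=cv2.cvtColor(d['frame'],cv2.COLOR_RGB2GRAY)[v-11:v+7,u-10:u+11];b=cv2.cvtColor(e['frame'],cv2.COLOR_RGB2GRAY)[v-22:v+18,u-21:u+22]
  f=8;A=cv2.resize(a,None,fx=f,fy=f,interpolation=cv2.INTER_CUBIC);B=cv2.resize(b,None,fx=f,fy=f,interpolation=cv2.INTER_CUBIC)
  m=cv2.minMaxLoc(cv2.matchTemplate(B,A,cv2.TM_CCOEFF_NORMED));print(n,'px shift',(m[3][0]/f-11,m[3][1]/f-11),m[1])
E
```

```text
yaw 6.85 turn -0.08 shift [0.17 0.1  7.66] n 2 each [0.085 0.048 3.828]
post 335 [ 0.6018 -0.0439  0.1069] [ 0.5985 -0.0431  0.1088]
post 331 [ 0.5984 -0.0449  0.1064] [ 0.5958 -0.0439  0.1089]
post px shift (0.375, 1.25) 0.9494931101799011
switch 420 [0.5834 0.0902 0.107 ] [0.5813 0.0886 0.1076]
switch 424 [0.5831 0.089  0.1058] [0.5809 0.088  0.1074]
switch px shift (0.375, 0.25) 0.9858379364013672
```

Compared with the first picture, the switch is within 1 mm of its spot. The post is about 2.7 mm short in x, so I'll mend that after the valve.

Request:
send_rows(rows=[[7,[0.15,0.1,2],0],[7,[0,0,2.5],0],[7,[0,0,2],0],[7,[0,0,1.2],0],[7,[0,0,0],0],[7,[0,0,0],0]])

```text
t: 56.88
tool_pos: [0.4377, 0.3231, 0.0676]
tool_rot: [-3.135, -0.189, -0.002]
contact_force: [0.1, -0.6, 0.4]
opening: 0.0698
grip_force: 0.0
```

Request:
send_rows(rows=[[3,[0,0,0],0],[3,[0,0,0],0],[3,[0,0,0],0],[3,[0,0,0],0],[3,[0,0,0],0],[3,[0,0,0],0]])

```text
t: 57.62
tool_pos: [0.4379, 0.3231, 0.068]
tool_rot: [-3.135, -0.189, -0.003]
contact_force: [-0.3, -0.5, 6.1]
opening: 0.0379
grip_force: 40.6
```

Request:
send_rows(rows=[[3,[0,0,-1],0],[3,[0,0,-2],0],[3,[0,0,-3],0],[3,[0,0,-3],0],[3,[0,0,-3],0],[3,[0,0,-3],0],[3,[0,0,0],0]])

```text
t: 58.5
tool_pos: [0.4387, 0.3237, 0.2208]
tool_rot: [-3.133, -0.189, -0.01]
contact_force: [0.1, 0.4, -2.8]
opening: 0.038
grip_force: 40.8
```

```bash
python3 - <<'E'
from h import *
go(.5372,.0155,.21,6.93)
E
```

```text
yaw 6.89 turn -0.04 shift [ 6.06 31.78  1.03] n 6 each [1.009 5.297 0.172]
```

Request:
send_rows(rows=[[3,[0.67,3.53,0],0],[3,[0.67,3.53,0],0],[3,[0.67,3.53,0],0],[3,[0.67,3.53,0],0],[3,[0.67,3.53,0],0],[3,[0.67,3.53,0],0],[3,[0.67,3.53,0],0],[3,[0.67,3.53,0],0],[3,[0.67,3.53,0],0],[3,[0,0,0],0]])

```text
t: 59.75
tool_pos: [0.5345, 0.0127, 0.2149]
tool_rot: [-3.136, -0.183, 0.005]
contact_force: [0.0, -1.0, -3.1]
opening: 0.038
grip_force: 41.2
```

Request:
send_rows(rows=[[3,[0,0,0],0],[3,[0,0,3],0],[3,[0,0,3],0],[3,[0,0,3],0],[3,[0,0,2.7],0],[3,[0,0,1],0],[3,[0,0,0],0],[3,[0,0,0],0]])

```text
t: 60.75
tool_pos: [0.5361, 0.0148, 0.0913]
tool_rot: [3.136, 0.189, 0.004]
contact_force: [0.6, -0.3, -3.6]
opening: 0.0382
grip_force: 41.2
```

```bash
python3 - <<'E'
from h import *
go(.5372,.0155,.071,6.93)
E
```

```text
yaw 6.91 turn -0.02 shift [ 0.11 -0.06  2.03] n 1 each [ 0.115 -0.058  2.034]
```

Request:
send_rows(rows=[[3,[0.1,0,0.8],0],[3,[0,0,0.6],0],[3,[0,0,0.4],0],[3,[0,0,0.2],0],[3,[0,0,0],0],[3,[0,0,0],0]])

```text
t: 61.5
tool_pos: [0.5369, 0.0147, 0.0713]
tool_rot: [3.136, 0.189, 0.003]
contact_force: [-2.2, 0.2, 6.1]
opening: 0.038
grip_force: 41.9
```

Request:
send_rows(rows=[[7,[0,0,0],0],[7,[0,0,0],0],[7,[0,0,0],0],[7,[0,0,0],0],[7,[0,0,-2],0],[7,[0,0,-4],0],[7,[0,0,-4],0],[7,[0,0,-3],0],[7,[-1,4,0],0],[7,[-1,4,0],0]])

```text
t: 62.75
tool_pos: [0.5264, -0.0679, 0.2025]
tool_rot: [3.135, 0.191, 0.005]
contact_force: [0.3, -0.7, 0.7]
opening: 0.0702
grip_force: 0.0
```

Request:
send_rows(rows=[[7,[-1,4,0],0],[7,[-1,4,0],0],[7,[-1,4,0],0],[7,[-1,4,0],0],[7,[0,0,0],0]])

```text
t: 63.38
tool_pos: [0.5051, -0.2332, 0.2015]
tool_rot: [3.135, 0.183, 0.002]
contact_force: [-0.1, 1.3, -0.7]
opening: 0.07
grip_force: 0.0
```

```bash
cat > cmp.py <<'E'
from h import *
import sys
e=shot('top',sys.argv[1]);d=load('top0')
for n,u,v,z in(('post',343,168,.1),('switch',277,178,.1),('valve',315,200,.108)):
  for q in(d,e):
    P=cloud(q)[v-16:v+17,u-16:u+17].reshape(-1,3);P=P[(P[:,2]>.09)&(P[:,2]<.14)];print(n,len(P),((P.min(0)+P.max(0))/2).round(4),P.mean(0).round(4))
  a=cv2.cvtColor(d['frame'],cv2.COLOR_RGB2GRAY)[v-16:v+7,u-12:u+13];b=cv2.cvtColor(e['frame'],cv2.COLOR_RGB2GRAY)[v-22:v+18,u-21:u+22]
  f=8;A=cv2.resize(a,None,fx=f,fy=f,interpolation=cv2.INTER_CUBIC);B=cv2.resize(b,None,fx=f,fy=f,interpolation=cv2.INTER_CUBIC)
  m=cv2.minMaxLoc(cv2.matchTemplate(B,A,cv2.TM_CCOEFF_NORMED));du,dv=m[3][0]/f-9,m[3][1]/f-6
  print(n,'px',du,dv,'mm',((pix(e,u+du,v+dv,z)-pix(e,u,v,z))*1000).round(1),round(m[1],3))
E
python3 cmp.py t6; python3 -c "
from h import *
go(.599,-.045,.19,6.93)"
```

```text
post 325 [ 0.6018 -0.0439  0.1089] [ 0.5988 -0.0432  0.1094]
post 325 [ 0.5985 -0.0449  0.1091] [ 0.5961 -0.044   0.1095]
post px 0.375 1.25 mm [-2.5 -0.7  0. ] 0.943
switch 407 [0.5834 0.0902 0.1087] [0.5816 0.0889 0.1082]
switch 409 [0.5832 0.0892 0.1087] [0.5812 0.0882 0.108 ]
switch px 0.375 0.125 mm [-0.3 -0.7  0. ] 0.99
valve 339 [0.5376 0.0149 0.108 ] [0.5368 0.0148 0.1117]
valve 337 [0.537  0.0129 0.107 ] [0.5355 0.0129 0.1117]
valve px 0.875 0.375 mm [-0.8 -1.7  0. ] 0.935
yaw 6.77 turn -0.16 shift [ 11.55 -17.4    1.12] n 4 each [ 2.887 -4.351  0.281]
```

All three stand. Offsets: switch 0.8 mm, valve 1.9 mm, post 2.6 mm. There is time for one small correction of the post.

Request:
send_rows(rows=[[7,[2.34,-3.49,0],0],[7,[2.34,-3.49,0],0],[7,[2.34,-3.49,0],0],[7,[2.34,-3.49,0],0],[7,[2.34,-3.49,0],0],[7,[0,0,3],0],[7,[0,0,2],0],[7,[0,0,0],0],[7,[0,0,0],0]])

```text
t: 64.55
tool_pos: [0.6008, -0.0437, 0.1508]
tool_rot: [3.136, 0.188, 0.002]
contact_force: [0.9, -0.3, 0.1]
opening: 0.0702
grip_force: 0.0
```

```bash
python3 -c "
from h import *
go(.6003,-.0442,.059,6.93)"
```

```text
yaw 6.86 turn -0.07 shift [-0.06  0.04  9.18] n 2 each [-0.032  0.019  4.588]
```

Request:
send_rows(rows=[[7,[-0.05,0.05,2.2],0],[7,[0,0,2.5],0],[7,[0,0,2.5],0],[7,[0,0,1.5],0],[7,[0,0,0.4],0],[7,[0,0,0],0],[7,[0,0,0],0]])

```text
t: 65.42
tool_pos: [0.601, -0.0442, 0.0601]
tool_rot: [3.135, 0.189, 0.003]
contact_force: [-0.7, 0.4, 0.8]
opening: 0.0698
grip_force: 0.0
```

Request:
send_rows(rows=[[3,[0,0,0],0],[3,[0,0,0],0],[3,[0,0,0],0],[3,[0,0,0],0],[3,[0,0,0],0],[3,[0,0,0],0]])

```text
t: 66.18
tool_pos: [0.6007, -0.044, 0.0598]
tool_rot: [3.136, 0.189, 0.002]
contact_force: [-0.8, 1.6, 4.6]
opening: 0.0383
grip_force: 40.4
```

Request:
send_rows(rows=[[3,[0,0,-0.5],0],[3,[0,0,-0.3],0],[3,[0.26,-0.05,0],0],[3,[0,0,0],0],[3,[0,0,0.4],0],[3,[0,0,0.3],0],[3,[0,0,0.1],0],[3,[0,0,0],0],[3,[0,0,0],0]])

```text
t: 67.3
tool_pos: [0.6031, -0.0431, 0.0599]
tool_rot: [-3.136, -0.189, -0.002]
contact_force: [-3.2, 1.8, 5.1]
opening: 0.0387
grip_force: 41.6
```

Request:
send_rows(rows=[[7,[0,0,0],0],[7,[0,0,0],0],[7,[0,0,0],0],[7,[0,0,0],0],[7,[0,0,-2],0],[7,[0,0,-4],0],[7,[0,0,-4],0],[7,[0,0,-4],0],[7,[-2,4,0],0],[7,[-2,4,0],0]])

```text
t: 68.55
tool_pos: [0.573, -0.1283, 0.2018]
tool_rot: [3.134, 0.191, 0.006]
contact_force: [0.4, -1.2, -0.5]
opening: 0.0704
grip_force: 0.0
```

Request:
send_rows(rows=[[7,[-2,4,0],0],[7,[-2,4,0],0],[7,[-2,2,0],0],[7,[-2,0,0],0],[7,[-2,0,0],0],[7,[0,0,0],0],[7,[0,0,0],0]])

```text
t: 69.42
tool_pos: [0.4859, -0.2388, 0.1999]
tool_rot: [3.135, 0.189, 0.003]
contact_force: [0.2, -0.1, -0.8]
opening: 0.0698
grip_force: 0.0
```

```bash
python3 cmp.py t7 | grep px; python3 - <<'E'
from h import *
f=load('t7')['frame'][90:300,130:520,::-1];cv2.imwrite('pics/t7c.png',cv2.resize(f,None,fx=2,fy=2))
E
```

```text
post px 0.0 0.25 mm [-0.5  0.   0. ] 0.979
switch px 0.375 0.125 mm [-0.3 -0.7  0. ] 0.99
valve px 0.875 0.375 mm [-0.8 -1.7  0. ] 0.936
```

View pics/t7c.png

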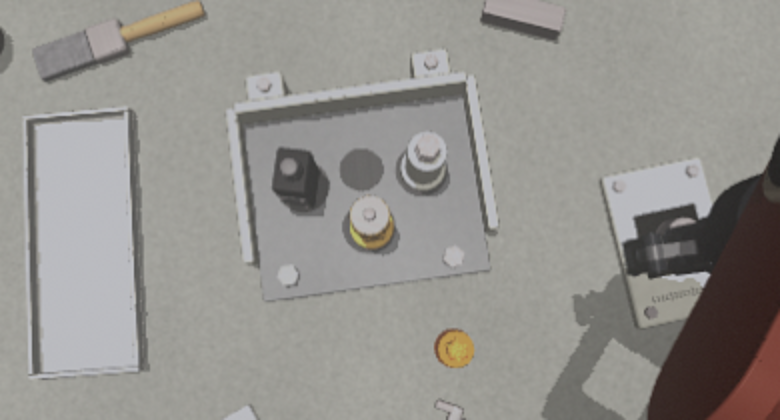

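The switch, post and valve stand upright on their seats, the tray is empty, and the jack is on the pad, partly hidden by the gripper high above it. Handing in.

```bash
python3 -c "
from station import ctrl
print(ctrl.finish_job())"
```

```text
the job is handed in; nothing more can be done
None
```

Job handed in at about 69 s: the jack stands about 2 mm from the pad's centre, and the switch, post and valve are back upright within about 2 mm of where they started; the post slipped from one grip in the tray without toppling and was re-gripped.

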